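# Set the triangle die on the bookbinder's die wheel

### The arm

A 6-joint arm with a two-finger parallel gripper is mounted at the origin on the work surface. World frame = base frame: x ahead of the robot, y to its left, z up, the work surface at z = 0. Lengths are in m, angles in rad, forces in N, time in s.
With the tool pointing down it reaches from about 0.4 to 0.825 m from the base axis. Payload 7 kg.
Tool frame: the origin (TCP) lies between the finger pads; the fingertips stand 11 mm ahead of it and the grasp point (between the pads) lies 8 mm behind it; x points along the fingers, z is the direction in which the jaws open and shut, and the axes are right-handed (so a half turn about x gives the same grasp; the last joint's range is limited). The gripper opens to 88 mm and grips with 3 to 60 N. Pads are 19 mm wide; open, the fingers measure 130 mm over their backs; the gripper's body (78 mm by 193 mm) begins 47 mm behind the grasp point.
Start: joints at [1.558, 0.359, 0.012, 0, -1.224, -0.288], TCP at [0.2, 0.645, 0.238] pointing down, gripper open.
Joint ranges: [-3.07, 3.07], [-1.43, 2.12], [-1.02, 1.25], [-3.03, 1.67], [-3.05, -0], [-3.03, 3.03]. Speed limits (rad/s): [2.39, 2.39, 3.01, 3.14, 3.14, 3.14].

### API

Orientations are given as [roll, pitch, yaw] about the fixed x, y, z axes, in that order (R = Rz(yaw) Ry(pitch) Rx(roll)).
In Python, from station import arm gives the robot as it stands.
- The arm moves only by the tool jog_arm, never from a script. Its argument "motion" is a list of rows, each an object of numbers: "dx", "dy", "dz": the shift along the tool's x, y, z in m; "twist": the turn about the tool's x in degrees. In form: [{"dx": .., "dy": .., "dz": .., "twist": ..}, ...]. A call has 1 to 20 rows; each row is the pose to reach, as a shift and turn from the pose commanded when the call began, along the tool's axes at that moment; what a row does not reach only later rows make up. A row lasts 1/12 s, in which the tool goes at most 41.7 mm and 7.16 degrees, less where a joint would pass 70% of its speed; a pose out of reach is approached as far as the arm can. A call with a gripper value outside its range is refused whole. "gripper" is the finger opening in m, from 0 to 0.0876, set as the call begins (left out, the last holds). The fingers move at their own pace and stop on an object; "newtons" is the grip in N (left out, the last holds). Time passes only in rows, so rows that repeat a pose let the fingers close. It gives the time, the measured TCP pose, the force and the opening at its end, in the units of the state.
- arm.get_state(): the state, without advancing time (a new reading comes with each control period).
- arm.grab_frame(name): name is "side" or "top"; returns the picture (400x640x3 uint8, red, green, blue); there is no depth.
- arm.camera_model(name): a dict with "camera_matrix" (3x3 intrinsics, pixels), "eye" and "attitude" of the camera in the world. Camera axes: x right, y down, z forward; pixel columns grow to the right and rows downward; lengths in m; the calibration is good to about 2 mm. A picture is of the moment at which its call begins. camera_model takes no time and is no camera call.
- arm.job_done(): hands the job in, once; it reports no verdict.
The state is a dict: "t": time; "q": joint angles; "qd": joint speeds; "joint_efforts": joint torques, N m; "eef_pos": TCP position; "ee_rot": TCP orientation; "force": force on the tool from outside, world axes, zero at the start; "moment": the same for the moment, N m; "width": finger opening in m.
Only numpy, scipy, OpenCV 4.12 (cv2) and the standard library are available. Lean on these libraries where they do the work, as an engineer would, in place of code of your own. Each camera call takes 0.05 s, during which the arm holds its last target.

### The job

Two stands with round wheels of cover-stamping dies are on the bookbinder's bench. On the larger one, turn the wheel by its wooden grip until the triangle die shows centred in the steel window frame, then let go. Leave the wheel of the smaller stand as it is.

Things in the scene. Friction and masses are not known exactly. Their poses are not given: they have to be found in the camera images.
- big_grip (a point): Point on the upright axis of the larger wheel, in its wooden grip bar at gripping height, 66 mm above the table. The bar is 60 mm long along this point's x axis, 14 mm thick, its underside 42 and top 80 mm above the table. z is up; the triangle die lies along +y; the frame turns with the wheel. The wheel turns either way without end or clicks (about 0.1 N m) and stays where left.
- big_triangle (a point): Centre of the triangle die on the larger wheel: a flat dark steel triangle, 29 mm a side, 64 mm from the axis. The wheel is a plywood disc, 184 mm across, top 28 mm above the table. Its six steel dies sit 60 degrees apart; counter-clockwise from above: triangle, bar, two dots, square, plus, ring.
- stand_window (a point): Centre of the steel window frame fixed on the larger wheel's grey stand, 64 mm from the wheel axis, over the wheel near its rim. Opening 40 mm radially by 50 mm across, borders 8 mm, plate top 36 mm above the table, held by a post of that height outside the rim. Its x axis points away from the wheel axis, z is up. The stand is fixed to the bench.
- small_triangle (a point): Centre of the triangle die on the smaller wheel, a bystander of the same form, 121 mm across, not to be turned; 42 mm from that wheel's axis. Its grip bar is 40 mm long and reaches 80 mm above the table.

How it is judged:
At the end, for the whole second after the job is handed in: The triangle die of the larger wheel rests within 12 mm (about 11 degrees) of the centre of its window, and the smaller wheel is as it was (its triangle within 10 mm of its first place) (horizontal distance between big_triangle and stand_window below 0.012 m and distance of small_triangle from where it was at the start of the episode below 0.01 m); the robot touches nothing.
It fails at once if the smaller wheel is turned by more than about 14 degrees (distance of small_triangle from where it was at the start of the episode above 0.01 m).
It also fails if it takes over 32 s, if anything falls off the work surface, if the arm or the gripper's body presses on something with over 40 N, if the wrist force passes 120 N, or if a joint passes its speed limit or range.

## Working session

There is one attempt and no reset: what is moved stays moved. The work goes in short steps, Python scripts to look and compute and a tool call to move; the robot and the scene stay as the last step left them, time stands still between calls to the robot, and variables do not carry over. Pictures are saved under pics/ and viewed, and the job is handed in when it is done.

Besides the shell and the picture viewer there is one more tool, called after ">>>" as name(argument=value, ...) on one line, values as JSON. jog_arm: Moves the arm, as the interface text tells. Its arguments: {"type":"object","properties":{"motion":{"type":"array"},"gripper":{"type":"number"},"newtons":{"type":"number"}},"required":["motion"]}

```bash
mkdir -p pics; python3 - <<'E'
from station import arm
import cv2
for n in("side","top"):
    f=arm.grab_frame(n); cv2.imwrite(f"pics/{n}0.png",f[:,:,::-1])
    m=arm.camera_model(n); print(n,m)
print(arm.get_state())
E
```

```text
side {'camera_matrix': array([[448.11327265,   0.        , 318.15290956],
       [  0.        , 448.11327265, 196.12047233],
       [  0.        ,   0.        ,   1.        ]]), 'eye': array([0.24028585, 0.56479949, 0.45171017]), 'attitude': array([-2.10624134,  0.01578729, -2.59388174])}
top {'camera_matrix': array([[389.04494602,   0.        , 322.6346604 ],
       [  0.        , 389.04494602, 195.15320887],
       [  0.        ,   0.        ,   1.        ]]), 'eye': array([0.44062778, 0.02923688, 0.74231571]), 'attitude': array([-2.99108087, -0.02847861, -1.57303057])}
{'t': 0.1, 'q': array([ 1.55812407e+00,  3.59347204e-01,  1.11695498e-02, -3.37772820e-04,
       -1.22413349e+00, -2.88107152e-01]), 'qd': array([-3.28638172e-05, -3.10272670e-03,  3.45926135e-03,  9.16194453e-04,
        1.09823791e-03, -9.77234100e-04]), 'joint_efforts': array([-1.76483110e-03, -5.84165812e+01,  2.93750918e+01,  7.01556891e+00,
        1.01480915e-02, -5.33239995e-05]), 'eef_pos': array([0.19986375, 0.64428372, 0.23669876]), 'ee_rot': array([ 0.08150095,  1.56924857, -1.79018979]), 'force': array([0.32803978, 0.26179942, 0.92950539]), 'moment': array([ 0.03078572,  0.02871568, -0.02835478]), 'width': 0.08743616633220055}
```

View pics/side0.png

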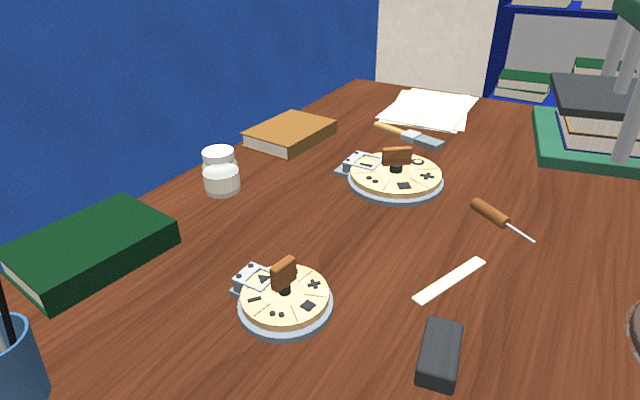

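View pics/top0.png

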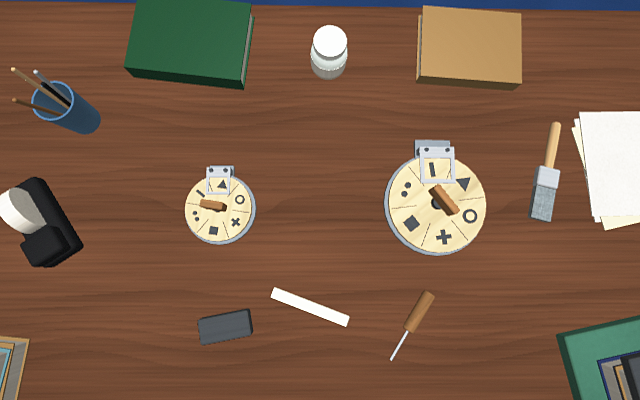

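Top view: the larger wheel is centred near (437,203), its window near (437,165) holding the bar die, the triangle at (463,183) and the wooden grip around (443,199). The smaller stand is at (220,208). The triangle must turn roughly 50° counter-clockwise. I'll zoom in and measure next.

```bash
cat > h.py <<'E'
import numpy as np,cv2
from scipy.spatial.transform import Rotation as R
from station import arm
def ray(n,p):
    m=arm.camera_model(n);d=np.linalg.inv(m['camera_matrix'])@[p[0],p[1],1]
    return m['eye'],R.from_euler('xyz',m['attitude']).as_matrix()@d
def plane(n,p,z):
    e,d=ray(n,p);return e+d*(z-e[2])/d[2]
def tri(p,q):
    a,u=ray('top',p);b,v=ray('side',q)
    s=np.linalg.lstsq(np.c_[u,-v],b-a,rcond=None)[0]
    x,y=a+u*s[0],b+v*s[1];return (x+y)/2,np.linalg.norm(x-y)
E
python3 - <<'E'
import cv2
a=cv2.imread('pics/top0.png')[130:265,370:500];cv2.imwrite('pics/topz.png',cv2.resize(a,None,fx=4.4,fy=4.4,interpolation=cv2.INTER_CUBIC))
a=cv2.imread('pics/side0.png')[130:210,330:460];cv2.imwrite('pics/sidez.png',cv2.resize(a,None,fx=6,fy=6,interpolation=cv2.INTER_CUBIC))
E
```

```text
(no output)
```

View pics/topz.png

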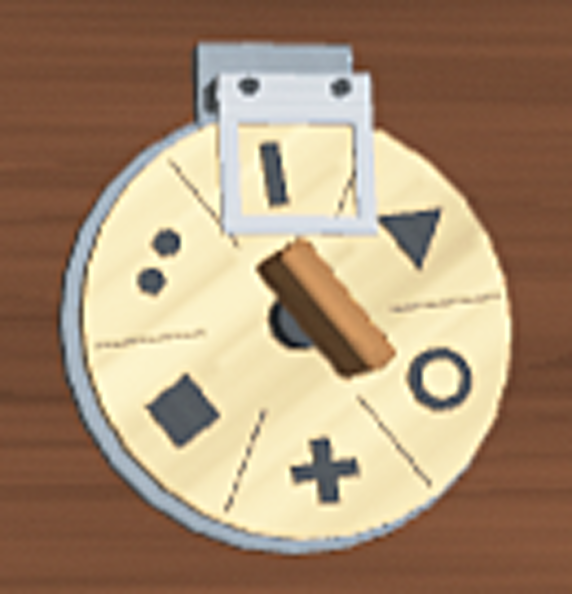

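View pics/sidez.png

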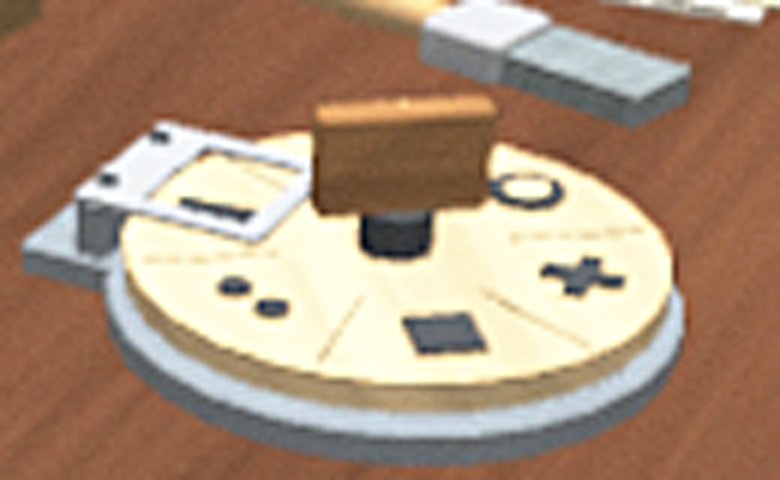

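The zoomed views show the bar's top face centred near topz (338,303) and sidez (405,108). The triangle is near topz (413,235) and the window opening is centred near (298,172).

```bash
cat > meas.py <<'E'
from h import *
import sys
def meas(f,ref):
    # dies: dark neutral blobs in top crop
    hsv=cv2.cvtColor(f,cv2.COLOR_RGB2HSV)
    dark=((f.max(2)<110)&(hsv[...,1]<110)).astype(np.uint8)
    n,l,s,c=cv2.connectedComponentsWithStats(dark)
    return [(s[i,4],c[i].round(1),(s[i,:4])) for i in range(1,n) if s[i,4]>15 and 370<c[i][0]<500 and 130<c[i][1]<265]
E
python3 - <<'E'
from meas import *
f=cv2.imread('pics/top0.png')[:,:,::-1].copy()
for a,c,b in meas(f,0): print(a,c,plane('top',c,.028).round(4))
hsv=cv2.cvtColor(f,cv2.COLOR_RGB2HSV)
# disc ellipse from cream
T=lambda x,y:(370+(x+.5)/4.4-.5,130+(y+.5)/4.4-.5); S=lambda x,y:(330+(x+.5)/6-.5,130+(y+.5)/6-.5)
print('bar top',tri(T(338,303),S(405,108)))
for p in[(300,240),(395,352),(358,374),(272,258)]: print('barcorner',plane('top',T(*p),.08))
print('win top outer corners')
for p in[(219,73),(369,73),(379,235),(222,232)]: print(plane('top',T(*p),.036))
print('win inner')
W=[plane('top',T(*p),.036) for p in[(238,121),(353,123),(359,217),(241,217)]]
print(np.array(W),np.mean(W,0))
print('win tri outer',[tri(T(*p),S(*q)) for p,q in [((219,73),(78,195)),((222,232),(252,242)),((369,73),(160,122))]])
# disc
m=((f[...,0]>200)&(hsv[...,1]>25)&(hsv[...,0]<35)&(hsv[...,1]<130)).astype(np.uint8)
r=np.zeros_like(m);r[150:255,385:492]=m[150:255,385:492]
c=max(cv2.findContours(r,0,2)[0],key=cv2.contourArea);h=cv2.convexHull(c)[:,0]
P=np.array([plane('top',p,.028)[:2] for p in h])
(x,y),rad=cv2.minEnclosingCircle(P.astype(np.float32));print('disc',x,y,rad)
E
```

```text
25 [413.7 147.5] [ 0.6412 -0.1652  0.028 ]
51 [431.8 169. ] [ 0.5994 -0.1981  0.028 ]
93 [463.3 182.4] [ 0.5739 -0.2569  0.028 ]
25 [407.4 184.7] [ 0.5691 -0.1506  0.028 ]
22 [404.  193.3] [ 0.5528 -0.1436  0.028 ]
36 [385.5 214.6] [ 0.5128 -0.1078  0.028 ]
65 [435. 204.] [ 0.5327 -0.2012  0.028 ]
76 [469.3 215.7] [ 0.5108 -0.2646  0.028 ]
135 [411.2 223. ] [ 0.4972 -0.1551  0.028 ]
89 [443.5 236.5] [ 0.4723 -0.2142  0.028 ]
bar top (array([ 0.53496197, -0.20517227,  0.07992371]), np.float64(0.001561784514300245))
barcorner [ 0.56089446 -0.19092949  0.08      ]
barcorner [ 0.51625781 -0.22652396  0.08      ]
barcorner [ 0.50756338 -0.21137543  0.08      ]
barcorner [ 0.55362504 -0.17940791  0.08      ]
win top outer corners
[ 0.64152443 -0.17393201  0.036     ]
[ 0.64190266 -0.23891461  0.036     ]
[ 0.57113466 -0.23943133  0.036     ]
[ 0.57222251 -0.17245098  0.036     ]
win inner
[[ 0.62043222 -0.1812673   0.036     ]
 [ 0.61980038 -0.2308255   0.036     ]
 [ 0.57887023 -0.23127799  0.036     ]
 [ 0.57870338 -0.18081587  0.036     ]] [ 0.59945156 -0.20604666  0.036     ]
win tri outer [(array([ 0.64056571, -0.17446439,  0.03560645]), np.float64(0.0022741543950819993)), (array([ 0.57213891, -0.17271263,  0.03535832]), np.float64(0.00043455463623942077)), (array([ 0.64100328, -0.23859326,  0.03735736]), np.float64(0.0010882703656783285))]
disc 0.535671055316925 -0.20595212280750275 0.09206457436084747
```

Heights agree with the text: bar top 79.9 mm, window plate about 36 mm. The axis is at (0.5355,-0.2055), with the triangle at -53° and the window at 0°. The wheel therefore has to turn +53°. Next are the tool axes and the shift.

```bash
cat > tool.py <<'E'
from h import *
def show(tgt,ang):
    s=arm.get_state();M=R.from_euler('xyz',s['ee_rot']).as_matrix()
    print('t',s['t'],'pos',s['eef_pos'].round(4),'q',s['q'].round(3),'w',s['width'],'F',s['force'].round(1))
    print(M.round(3));print('jaw deg',np.degrees(np.arctan2(M[1,2],M[0,2])))
    print('shift tool',(M.T@(np.array(tgt)-s['eef_pos'])).round(4))
    j=np.degrees(np.arctan2(M[1,2],M[0,2]));d=(ang-j+90)%180-90
    print('twist',-d,'alt',-d+180,-d-180)
E
python3 -c "
from tool import *
show([.5355,-.2055,.17],-53.1)
M=R.from_euler('xyz',arm.get_state()['ee_rot']).as_matrix();print('via',(M.T@(np.array([.52,.25,.237])-arm.get_state()['eef_pos'])).round(3))"
```

```text
t 0.1 pos [0.1999 0.6443 0.2367] q [ 1.558  0.359  0.011 -0.    -1.224 -0.288] w 0.08743616633220055 F [0.3 0.3 0.9]
[[-0.     0.955 -0.296]
 [-0.002 -0.296 -0.955]
 [-1.     0.     0.002]]
jaw deg -107.2399854734461
shift tool [0.0679 0.5724 0.712 ]
twist -54.1399854734461 alt 125.8600145265539 -234.1399854734461
via [0.    0.423 0.282]
```

>>> jog_arm(motion=[{"dx": 0, "dy": 0.03, "dz": 0.02}, {"dx": 0, "dy": 0.06, "dz": 0.04}, {"dx": 0, "dy": 0.09, "dz": 0.06}, {"dx": 0, "dy": 0.12, "dz": 0.08}, {"dx": 0, "dy": 0.15, "dz": 0.1}, {"dx": 0, "dy": 0.18, "dz": 0.12}, {"dx": 0, "dy": 0.21, "dz": 0.14}, {"dx": 0, "dy": 0.24, "dz": 0.16}, {"dx": 0, "dy": 0.27, "dz": 0.18}, {"dx": 0, "dy": 0.3, "dz": 0.2}, {"dx": 0, "dy": 0.33, "dz": 0.22}, {"dx": 0, "dy": 0.36, "dz": 0.24}, {"dx": 0, "dy": 0.39, "dz": 0.26}, {"dx": 0, "dy": 0.42, "dz": 0.28}, {"dx": 0, "dy": 0.42, "dz": 0.28}])

```text
invalid input
```

```bash
python3 -c "
from tool import *
show([.5355,-.2055,.17],-53.1)"
```

```text
t 0.1 pos [0.1999 0.6443 0.2367] q [ 1.558  0.359  0.011 -0.    -1.224 -0.288] w 0.08743616633220055 F [0.3 0.3 0.9]
[[-0.     0.955 -0.296]
 [-0.002 -0.296 -0.955]
 [-1.     0.     0.002]]
jaw deg -107.2399854734461
shift tool [0.0679 0.5724 0.712 ]
twist -54.1399854734461 alt 125.8600145265539 -234.1399854734461
```

Invalid input, probably because the twist key is missing. I'll include every key.

>>> jog_arm(motion=[{"dx": 0, "dy": 0.03, "dz": 0.02, "twist": 0}, {"dx": 0, "dy": 0.06, "dz": 0.04, "twist": 0}, {"dx": 0, "dy": 0.09, "dz": 0.06, "twist": 0}, {"dx": 0, "dy": 0.12, "dz": 0.08, "twist": 0}, {"dx": 0, "dy": 0.15, "dz": 0.1, "twist": 0}, {"dx": 0, "dy": 0.18, "dz": 0.12, "twist": 0}, {"dx": 0, "dy": 0.21, "dz": 0.14, "twist": 0}, {"dx": 0, "dy": 0.24, "dz": 0.16, "twist": 0}, {"dx": 0, "dy": 0.27, "dz": 0.18, "twist": 0}, {"dx": 0, "dy": 0.3, "dz": 0.2, "twist": 0}, {"dx": 0, "dy": 0.33, "dz": 0.22, "twist": 0}, {"dx": 0, "dy": 0.36, "dz": 0.24, "twist": 0}, {"dx": 0, "dy": 0.39, "dz": 0.26, "twist": 0}, {"dx": 0, "dy": 0.42, "dz": 0.28, "twist": 0}, {"dx": 0, "dy": 0.42, "dz": 0.28, "twist": 0}])

```text
t: 1.35
eef_pos: [0.5205, 0.2485, 0.2371]
ee_rot: [-0.067, 1.569, -1.942]
force: [-0.2, 1.7, -0.5]
width: 0.0874
```

```bash
python3 -c "
from tool import *
show([.5355,-.2055,.17],-53.1)"
```

```text
t 1.35 pos [0.5205 0.2485 0.2371] q [ 7.850e-01  1.990e-01 -2.100e-01  1.000e-03 -1.163e+00  4.810e-01] w 0.08741890011731689 F [-0.2  1.7 -0.5]
[[-0.001  0.954 -0.3  ]
 [-0.001 -0.3   -0.954]
 [-1.    -0.     0.002]]
jaw deg -107.4580886878047
shift tool [0.0677 0.1505 0.4285]
twist -54.358088687804695 alt 125.6419113121953 -234.3580886878047
```

>>> jog_arm(motion=[{"dx": 0, "dy": 0.01, "dz": 0.03, "twist": 7}, {"dx": 0, "dy": 0.02, "dz": 0.06, "twist": 14}, {"dx": 0, "dy": 0.03, "dz": 0.085, "twist": 21}, {"dx": 0, "dy": 0.04, "dz": 0.114, "twist": 28}, {"dx": 0, "dy": 0.05, "dz": 0.142, "twist": 35}, {"dx": 0, "dy": 0.06, "dz": 0.171, "twist": 42}, {"dx": 0, "dy": 0.07, "dz": 0.2, "twist": 49}, {"dx": 0, "dy": 0.08, "dz": 0.228, "twist": 56}, {"dx": 0, "dy": 0.09, "dz": 0.257, "twist": 63}, {"dx": 0, "dy": 0.1, "dz": 0.285, "twist": 70}, {"dx": 0, "dy": 0.11, "dz": 0.314, "twist": 77}, {"dx": 0, "dy": 0.12, "dz": 0.342, "twist": 84}, {"dx": 0, "dy": 0.13, "dz": 0.371, "twist": 91}, {"dx": 0, "dy": 0.14, "dz": 0.4, "twist": 98}, {"dx": 0, "dy": 0.15, "dz": 0.428, "twist": 105}, {"dx": 0, "dy": 0.15, "dz": 0.428, "twist": 112}, {"dx": 0, "dy": 0.15, "dz": 0.428, "twist": 119}, {"dx": 0, "dy": 0.15, "dz": 0.428, "twist": 125.6}, {"dx": 0, "dy": 0.15, "dz": 0.428, "twist": 125.6}, {"dx": 0, "dy": 0.15, "dz": 0.428, "twist": 125.6}])

```text
t: 3.02
eef_pos: [0.5345, -0.2004, 0.2373]
ee_rot: [0.756, 1.57, 2.979]
force: [-0.3, 0.4, 0.3]
width: 0.0877
```

```bash
python3 -c "
from tool import *
show([.5355,-.2055,.058],-53.1)"
```

```text
t 3.0167 pos [ 0.5345 -0.2004  0.2373] q [-0.016  0.189 -0.223 -0.    -1.16  -0.902] w 0.08767273996614468 F [-0.3  0.4  0.3]
[[-0.001 -0.795 -0.607]
 [ 0.    -0.607  0.795]
 [-1.     0.     0.   ]]
jaw deg 127.36917743671702
shift tool [ 0.1793  0.0022 -0.0048]
twist 0.4691774367170183 alt 180.46917743671702 -179.53082256328298
```

>>> jog_arm(motion=[{"dx": 0.02, "dy": 0.002, "dz": -0.005, "twist": 0.5}, {"dx": 0.05, "dy": 0.002, "dz": -0.005, "twist": 0.5}, {"dx": 0.08, "dy": 0.002, "dz": -0.005, "twist": 0.5}, {"dx": 0.11, "dy": 0.002, "dz": -0.005, "twist": 0.5}, {"dx": 0.135, "dy": 0.002, "dz": -0.005, "twist": 0.5}, {"dx": 0.155, "dy": 0.002, "dz": -0.005, "twist": 0.5}, {"dx": 0.17, "dy": 0.002, "dz": -0.005, "twist": 0.5}, {"dx": 0.178, "dy": 0.002, "dz": -0.005, "twist": 0.5}, {"dx": 0.178, "dy": 0.002, "dz": -0.005, "twist": 0.5}, {"dx": 0.178, "dy": 0.002, "dz": -0.005, "twist": 0.5}])

```text
t: 3.85
eef_pos: [0.5363, -0.2055, 0.0598]
ee_rot: [1.515, 1.57, -2.555]
force: [0.1, -0.6, 0.0]
width: 0.0877
```

```bash
python3 -c "
from tool import *
show([.5355,-.2055,.058],-53.1)
for n in('side','top'): cv2.imwrite(f'pics/{n}1.png',arm.grab_frame(n)[:,:,::-1])
a=cv2.imread('pics/side1.png')[50:230,270:510];cv2.imwrite('pics/side1z.png',cv2.resize(a,None,fx=3,fy=3))"
```

```text
t 3.85 pos [ 0.5363 -0.2055  0.0598] q [-0.025  0.372 -0.428  0.    -0.771 -0.904] w 0.08773837179719586 F [ 0.1 -0.6  0. ]
[[-0.    -0.801 -0.599]
 [-0.    -0.599  0.801]
 [-1.     0.     0.   ]]
jaw deg 126.79050914660195
shift tool [0.0018 0.0006 0.0005]
twist -0.1094908533980572 alt 179.89050914660194 -180.10949085339806
```

View pics/side1z.png

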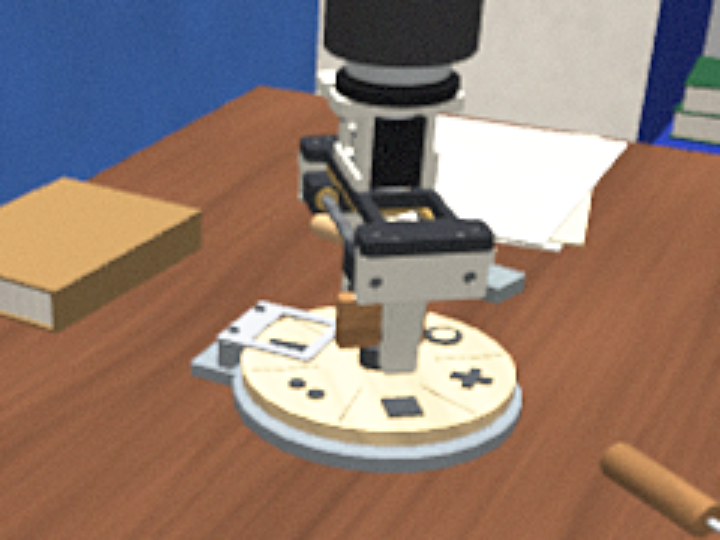

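The fingers straddle the bar (at side1z about (370,325)), clear of the wheel and window. Closing the gripper.

>>> jog_arm(motion=[{"dx": 0, "dy": 0, "dz": 0, "twist": 0}, {"dx": 0, "dy": 0, "dz": 0, "twist": 0}, {"dx": 0, "dy": 0, "dz": 0, "twist": 0}, {"dx": 0, "dy": 0, "dz": 0, "twist": 0}, {"dx": 0, "dy": 0, "dz": 0, "twist": 0}, {"dx": 0, "dy": 0, "dz": 0, "twist": 0}, {"dx": 0, "dy": 0, "dz": 0, "twist": 0}, {"dx": 0, "dy": 0, "dz": 0, "twist": 0}, {"dx": 0, "dy": 0, "dz": 0, "twist": 0}, {"dx": 0, "dy": 0, "dz": 0, "twist": 0}], gripper=0, newtons=40)

```text
t: 4.78
eef_pos: [0.5361, -0.2056, 0.0595]
ee_rot: [1.132, 1.571, -2.94]
force: [0.8, -0.3, -0.3]
width: 0.0263
```

>>> jog_arm(motion=[{"dx": 0, "dy": 0, "dz": 0, "twist": 0}, {"dx": 0, "dy": 0, "dz": 0, "twist": 0}, {"dx": 0, "dy": 0, "dz": 0, "twist": 0}, {"dx": 0, "dy": 0, "dz": 0, "twist": 0}, {"dx": 0, "dy": 0, "dz": 0, "twist": 0}])

```text
t: 5.2
eef_pos: [0.5363, -0.2059, 0.0595]
ee_rot: [-3.0, 1.57, -0.789]
force: [1.2, -4.2, -3.2]
width: 0.0139
```

Gripped at 13.9 mm, which matches the bar. Turning -53° about tool x, counter-clockwise from above.

>>> jog_arm(motion=[{"dx": 0, "dy": 0, "dz": 0, "twist": -2}, {"dx": 0, "dy": 0, "dz": 0, "twist": -5}, {"dx": 0, "dy": 0, "dz": 0, "twist": -9}, {"dx": 0, "dy": 0, "dz": 0, "twist": -13}, {"dx": 0, "dy": 0, "dz": 0, "twist": -17}, {"dx": 0, "dy": 0, "dz": 0, "twist": -21}, {"dx": 0, "dy": 0, "dz": 0, "twist": -25}, {"dx": 0, "dy": 0, "dz": 0, "twist": -29}, {"dx": 0, "dy": 0, "dz": 0, "twist": -33}, {"dx": 0, "dy": 0, "dz": 0, "twist": -37}, {"dx": 0, "dy": 0, "dz": 0, "twist": -41}, {"dx": 0, "dy": 0, "dz": 0, "twist": -45}, {"dx": 0, "dy": 0, "dz": 0, "twist": -48}, {"dx": 0, "dy": 0, "dz": 0, "twist": -51}, {"dx": 0, "dy": 0, "dz": 0, "twist": -53}, {"dx": 0, "dy": 0, "dz": 0, "twist": -53}, {"dx": 0, "dy": 0, "dz": 0, "twist": -53}, {"dx": 0, "dy": 0, "dz": 0, "twist": -53}])

```text
t: 6.7
eef_pos: [0.535, -0.2053, 0.0595]
ee_rot: [-0.24, 1.569, 2.895]
force: [-5.0, 3.6, 5.7]
width: 0.0136
```

```bash
python3 -c "
from tool import *
show([.5355,-.2055,.058],0)
for n in('side','top'): cv2.imwrite(f'pics/{n}2.png',arm.grab_frame(n)[:,:,::-1])
a=cv2.imread('pics/side2.png')[50:230,270:510];cv2.imwrite('pics/side2z.png',cv2.resize(a,None,fx=3,fy=3))"
```

```text
t 6.7 pos [ 0.535  -0.2053  0.0595] q [-0.025  0.371 -0.43  -0.001 -0.772  0.018] w 0.013601221865371374 F [-5.   3.6  5.7]
[[-0.002 -0.007 -1.   ]
 [ 0.    -1.     0.007]
 [-1.    -0.     0.002]]
jaw deg 179.57885067786196
shift tool [ 0.0015  0.0002 -0.0005]
twist -0.42114932213803513 alt 179.57885067786196 -180.42114932213804
```

View pics/side2z.png

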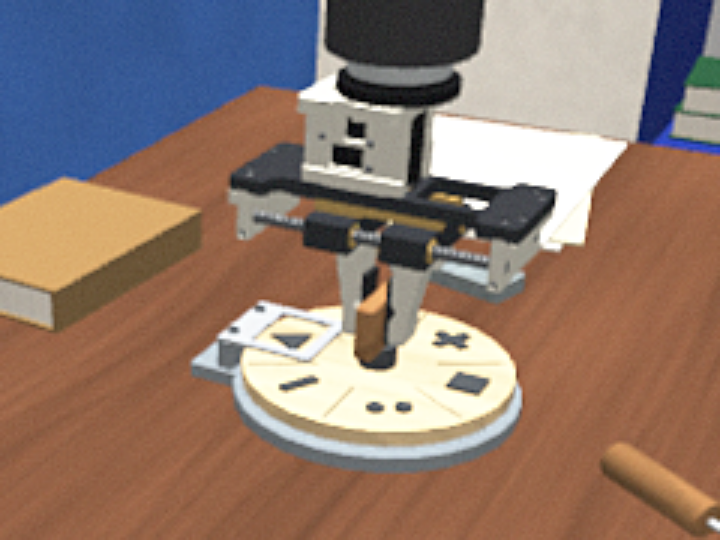

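The triangle (side2z about (290,340)) sits in the window opening. Now release, then rise.

>>> jog_arm(motion=[{"dx": 0, "dy": 0, "dz": 0, "twist": 0}, {"dx": 0, "dy": 0, "dz": 0, "twist": 0}, {"dx": 0, "dy": 0, "dz": 0, "twist": 0}, {"dx": 0, "dy": 0, "dz": 0, "twist": 0}, {"dx": 0, "dy": 0, "dz": 0, "twist": 0}, {"dx": 0, "dy": 0, "dz": 0, "twist": 0}, {"dx": 0, "dy": 0, "dz": 0, "twist": 0}, {"dx": 0, "dy": 0, "dz": 0, "twist": 0}], gripper=0.06)

```text
t: 7.47
eef_pos: [0.5361, -0.2056, 0.0595]
ee_rot: [2.744, 1.571, -0.403]
force: [-0.6, -0.0, -0.9]
width: 0.0583
```

>>> jog_arm(motion=[{"dx": -0.01, "dy": 0, "dz": 0, "twist": 0}, {"dx": -0.03, "dy": 0, "dz": 0, "twist": 0}, {"dx": -0.06, "dy": 0, "dz": 0, "twist": 0}, {"dx": -0.09, "dy": 0, "dz": 0, "twist": 0}, {"dx": -0.12, "dy": 0, "dz": 0, "twist": 0}, {"dx": -0.15, "dy": 0, "dz": 0, "twist": 0}, {"dx": -0.17, "dy": 0.03, "dz": 0, "twist": 0}, {"dx": -0.17, "dy": 0.06, "dz": 0, "twist": 0}, {"dx": -0.17, "dy": 0.09, "dz": 0, "twist": 0}, {"dx": -0.17, "dy": 0.12, "dz": 0, "twist": 0}, {"dx": -0.17, "dy": 0.15, "dz": 0, "twist": 0}, {"dx": -0.17, "dy": 0.18, "dz": 0, "twist": 0}, {"dx": -0.17, "dy": 0.21, "dz": 0, "twist": 0}, {"dx": -0.17, "dy": 0.23, "dz": 0, "twist": 0}, {"dx": -0.17, "dy": 0.25, "dz": 0, "twist": 0}, {"dx": -0.17, "dy": 0.25, "dz": 0, "twist": 0}, {"dx": -0.17, "dy": 0.25, "dz": 0, "twist": 0}, {"dx": -0.17, "dy": 0.25, "dz": 0, "twist": 0}])

```text
t: 8.97
eef_pos: [0.5344, -0.4554, 0.2299]
ee_rot: [-1.824, 1.571, 1.311]
force: [0.2, -0.4, 0.4]
width: 0.0599
```

```bash
python3 -c "
from meas import *
f=arm.grab_frame('top');cv2.imwrite('pics/top3.png',f[:,:,::-1])
for a,c,b in meas(f,0): print(a,c,plane('top',c,.028).round(4))
s=arm.get_state();print(s['t'],s['force'],abs(s['qd']).max())
g=cv2.imread('pics/top0.png');h=f[:,:,::-1]
print('small diff',np.abs(g[155:255,175:265].astype(int)-h[155:255,175:265]).mean())"
```

```text
25 [413.7 147.5] [ 0.6412 -0.1652  0.028 ]
82 [436.  168.5] [ 0.6004 -0.2062  0.028 ]
69 [465.8 185.8] [ 0.5674 -0.2613  0.028 ]
51 [407.6 185.3] [ 0.568  -0.1509  0.028 ]
36 [385.5 214.6] [ 0.5128 -0.1078  0.028 ]
44 [438.2 206.2] [ 0.5286 -0.207   0.028 ]
23 [406.  215.1] [ 0.5119 -0.146   0.028 ]
95 [467.8 219.5] [ 0.5037 -0.2614  0.028 ]
25 [411.3 223.4] [ 0.4965 -0.1553  0.028 ]
146 [438.9 236.5] [ 0.4723 -0.2057  0.028 ]
9.0167 [-0.16264182 -0.23573134  0.47472547] 0.006931147555958956
small diff 0.8817037037037037
```

View pics/top3.png

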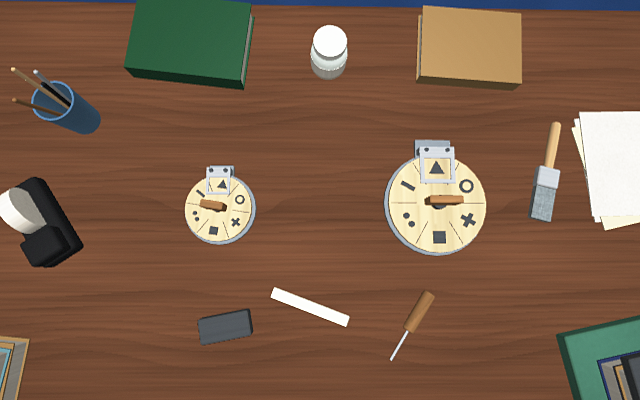

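The triangle at (436,168) is centred in the window. It measures (0.6004,-0.2062) against the window centre at (0.5995,-0.2060), about 1 mm off. The small wheel hasn't changed, and the arm is clear and still.

```bash
python3 -c "
from station import arm
print(arm.job_done())"
```

```text
the job is handed in; nothing more can be done
None
```

I gripped the larger wheel by its wooden bar, turned it 53° counter-clockwise, let go and moved the arm clear. I handed the job in at about 9 s of the 32 s allowed.

- **Triangle in the window:** in the last top-camera picture the triangle die lies about 1 mm from the window centre; the limit is 12 mm.
- **Smaller wheel:** the picture of it is the same as at the start, apart from image noise.
- **Arm:** it was still and touching nothing, with force readings under 1 N.
- **Heights:** two-view measurements put the bar top at 80 mm and the window plate at about 36 mm, both matching the text.
- **Problems:** the first move call was refused as invalid input, and I resent it with the twist value included. No check failed or disagreed.

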